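# Load the hardness tester's specimen feeder and prove its clamp screws

## Robot

A 6-joint arm with a two-finger parallel gripper is mounted at the origin on the work surface. World frame = base frame: x ahead of the robot, y to its left, z up, the work surface at z = 0. Lengths are in m, angles in rad, forces in N, time in s.
With the tool pointing down it reaches from about 0.375 to 0.975 m from the base axis. Payload 3.8 kg.
Tool frame: the origin (TCP) lies midway between the tips of the shut fingers; the grasp point (between the pads) lies 19 mm behind it; x points along the fingers, y is the direction in which the jaws open and shut, and the axes are right-handed (so a half turn about x gives the same grasp; the last joint's range is limited). The gripper opens to 88 mm and grips with 3 to 60 N. Pads are 18 mm wide; open, the fingers measure 123 mm over their backs; the gripper's body (75 mm by 187 mm) begins 45 mm behind the grasp point.
Start: joints at [1.161, 0.264, 1.604, -0, 1.274, -0.037], TCP at [0.246, 0.629, 0.239] pointing down, gripper open.
Joint ranges: [-2.63, 2.63], [-0.94, 2.18], [0.31, 2.57], [-1.31, 4.45], [0, 2.66], [-2.55, 2.55]. Speed limits (rad/s): [2.57, 2.57, 3.14, 3.14, 3.14, 3.14].

## Interface

Orientations are given as a rotation vector (axis times angle).
In Python, from cell import manip, inverse_kinematics, cams, order gives the robot as it stands. Calls block until the motion is done:
- manip.move_pose(position, orientation): joint-space move of the TCP to a pose.
- manip.move_linear(position, rate=0.15, rot=None): straight line of the TCP; rot=None keeps the orientation; rate is the mean speed in m/s.
- manip.set_joints(angles): joint-space move.
- manip.set_gripper(opening, force=None): finger opening in m; force is the grip in N (None keeps the last); returns when the fingers have stopped.
- manip.dwell(seconds).
- inverse_kinematics(position, orientation): joint angles nearest the present ones, or None.
- manip.state(): the state.
- cams.capture(name): name is "scene" or "top" or "wrist"; returns a dict with "image" (400x640x3 uint8, blue, green, red), "z_map" (400x640 float32, m along the optical axis (not along the pixel's ray), 0 where there is no reading), "intrinsics" (3x3 intrinsics, pixels), "k1" (the pictures are not rectified: a ray, as slopes to the right and down, at radius r is drawn at 1 + k1 r^2 times it, then the intrinsics apply), "position" and "orientation" of the camera in the world; the wrist camera has in their place "T_tool_cam" (4x4, takes a point from camera to tool coordinates, whose origin is the TCP and whose axes are the tool frame's). Camera axes: x right, y down, z forward; pixel columns grow to the right and rows downward; lengths in m; the calibration is good to about 2 mm. A picture is of the moment at which its call begins: read the wrist's pose just before it.
A pose or a line that the arm cannot do raises manip.IKError and nothing moves.
- order.close_job(): hands the job in, once; it reports no verdict.
The state is a dict: "clock": time; "joint_pos": joint angles; "joint_velocities": joint speeds; "tau": joint torques, N m; "tool_pos": TCP position; "tcp_rot": TCP orientation; "contact_force": force on the tool from outside, world axes, zero at the start; "moment": the same for the moment, N m; "gripper_width": finger opening in m.
Only numpy, scipy, OpenCV 4.12 (cv2) and the standard library are available. Lean on these libraries where they do the work, as an engineer would, in place of code of your own. Each camera call takes 0.05 s, during which the arm holds its last target. There are 200 camera calls.

## Task

First prove the specimen feeder's upper clamp screw (the one beside the chute's high end): push its spring-loaded torque handle clockwise until the pointer reaches the check mark, hold it there for two seconds, and let it spring back; the screw itself must not turn. Then load every keyed steel block on the bench into the chute's open mouth, lengthwise and with its ear on the side away from the clamp screws, so that it slides right in under the clear cover; the two round mounts do not belong in the feeder, so sort them into the grey tray. When all the blocks are in, prove the lower clamp screw in the same way, without disturbing the other things on the bench.

Things in the scene. Friction and masses are not known exactly. Their poses are not given: they have to be found in the camera images.
- feeder: grey feeder base plate fixed to the bench, carrying the chute and both clamp screws; 175 x 280 x 10 mm; origin on the bench surface below the middle of the chute. Its +y is the uphill direction of the chute, the screws stand on its -x side
- chute: polished chute on the feeder, sloping at 25 degrees. Origin: middle of the channel floor at the uphill edge of the clear cover; y runs uphill along the floor, x across (the feeder's x), z square to the floor. Under the cover the channel is 27 mm wide, 33 mm high and runs from y 0 down to an end stop at y -182 mm. The open mouth is y 0 to 90 mm, its 8.5 mm side walls widening to 40 mm apart
- mouth (a point): loading point: middle of the channel floor in the open mouth, 48 mm uphill of the cover, 126 mm above the table. A level block let go 10 to 25 mm above it, its own x and y along the chute's, slides down and queues. At the cover the -x wall is full height, the +x wall only 8.5 mm, so an ear passes on the +x side only; else a block jams with its front 9 mm under the cover; draw it uphill to free it
- block1: one of up to five identical keyed steel specimen blocks (about 0.15 kg; absent ones read None): 24 mm wide along its x, 34 mm long along its y, 26 mm high, standing upright at the start; origin at the centre of the underside. A small ear, 9 mm out, 20 mm long, from 11 to 17 mm above the underside, sticks out of the middle of one long side only, towards its +x
- block2: one of up to five identical keyed steel specimen blocks (about 0.15 kg; absent ones read None): 24 mm wide along its x, 34 mm long along its y, 26 mm high, standing upright at the start; origin at the centre of the underside. A small ear, 9 mm out, 20 mm long, from 11 to 17 mm above the underside, sticks out of the middle of one long side only, towards its +x
- block3: one of up to five identical keyed steel specimen blocks (about 0.15 kg; absent ones read None): 24 mm wide along its x, 34 mm long along its y, 26 mm high, standing upright at the start; origin at the centre of the underside. A small ear, 9 mm out, 20 mm long, from 11 to 17 mm above the underside, sticks out of the middle of one long side only, towards its +x
- block4: one of up to five identical keyed steel specimen blocks (about 0.15 kg; absent ones read None): 24 mm wide along its x, 34 mm long along its y, 26 mm high, standing upright at the start; origin at the centre of the underside. A small ear, 9 mm out, 20 mm long, from 11 to 17 mm above the underside, sticks out of the middle of one long side only, towards its +x
- block5: one of up to five identical keyed steel specimen blocks (about 0.15 kg; absent ones read None): 24 mm wide along its x, 34 mm long along its y, 26 mm high, standing upright at the start; origin at the centre of the underside. A small ear, 9 mm out, 20 mm long, from 11 to 17 mm above the underside, sticks out of the middle of one long side only, towards its +x
- handle_a (a joint): spring-loaded handle of the upper clamp screw (beside the high end of the chute), rad: 0 = slack, pointer on the first tick; grows clockwise seen from above. A torque gauge on top of the screw: 2.2 N m per rad, springs back when let go; the check mark is at 0.28 rad (9.5 N at the peg). The screw itself gives way at about 0.5 rad (17 N at the peg, either way)
- peg_a (a point): centre of the top of the upright steel peg, 12 mm thick and 36 mm tall (top about 90 mm, foot 54 mm above the table), on the end of the upper clamp screw (beside the high end of the chute)'s handle, 65 mm from the screw's axis. At rest the handle points roughly to the feeder's -x, up to 0.35 rad to either side; the peg moves on a circle round axis_a
- axis_a (a point): point on the vertical axis of the upper clamp screw (beside the high end of the chute), 58 mm above the table, at x -100 mm, y 80 mm in the feeder's frame
- mark_a (a point): the check mark: second black tick, counted clockwise, on the white scale plate of the upper clamp screw (beside the high end of the chute), 93 mm from its axis, 41 mm above the table; the plate is fixed to the screw, so it moves only if the screw turns. The handle's pointer stands over it at 0.28 rad
- handle_b (a joint): spring-loaded handle of the lower clamp screw (beside the low end of the chute), rad: 0 = slack, pointer on the first tick; grows clockwise seen from above. A torque gauge on top of the screw: 2.2 N m per rad, springs back when let go; the check mark is at 0.28 rad (9.5 N at the peg). The screw itself gives way at about 0.5 rad (17 N at the peg, either way)
- peg_b (a point): centre of the top of the upright steel peg, 12 mm thick and 36 mm tall (top about 90 mm, foot 54 mm above the table), on the end of the lower clamp screw (beside the low end of the chute)'s handle, 65 mm from the screw's axis. At rest the handle points roughly to the feeder's -x, up to 0.35 rad to either side; the peg moves on a circle round axis_b
- axis_b (a point): point on the vertical axis of the lower clamp screw (beside the low end of the chute), 58 mm above the table, at x -100 mm, y -80 mm in the feeder's frame
- mark_b (a point): the check mark: second black tick, counted clockwise, on the white scale plate of the lower clamp screw (beside the low end of the chute), 93 mm from its axis, 41 mm above the table; the plate is fixed to the screw, so it moves only if the screw turns. The handle's pointer stands over it at 0.28 rad
- mount1: round brown specimen mount, 31 mm across, 20 mm high, that lies among the blocks and goes into the tray; origin under its centre
- mount2: another such round mount
- tray: open grey plastic tray fixed to the bench, 120 mm along its x, 90 mm along its y, walls 18 mm high and 4 mm thick, floor about 4 mm thick; origin under its centre
- bottle: white bottle, 64 mm across, 100 mm high, a bystander
- loupe: black loupe, 44 mm across, 40 mm high, a bystander
- dish: white bowl, 90 mm across, 22 mm high, a bystander
- driver: screwdriver lying on the bench, a bystander
- foam: white foam packing piece, 80 x 110 x 60 mm, a bystander
There are look-alikes about, which are no part of the job. Leave any blue or green look-alike of the block2 alone.

How it is judged:
By the outcome, as a careful person would: the job done as asked, in the order asked, and still so for the second after the job is handed in, with the robot touching nothing.
Of block1, block2, block3, block4, block5 only 3 to 5 are there at a start; the rules pass over those that are not, and their reading is None.
At some moment in a run one of block1, block2, block3, block4, block5 may be knocked a few centimetres aside while the robot is not near it.
It also fails if it takes over 210 s, if anything falls off the work surface, if the arm or the gripper's body presses on something with over 40 N, if the wrist force passes 120 N, or if a joint passes its speed limit or range.

## Working session

There is one attempt and no reset: what is moved stays moved. The work goes in short steps, each a Python script; the robot and the scene stay as the last script left them, time stands still between calls to the robot, and variables do not carry over. Pictures are saved under pics/ and viewed, about 12 in all and at most 16, crops included, and the job is handed in when it is done.

```bash
ls; mkdir -p pics
cat > h.py <<'E'
import numpy as np, cv2
from scipy.spatial.transform import Rotation as R
from cell import manip, inverse_kinematics, cams, order
def cam(name):
    s=manip.state(); c=cams.capture(name)
    if name=='wrist':
        T=np.eye(4);T[:3,:3]=R.from_rotvec(s['tcp_rot']).as_matrix();T[:3,3]=s['tool_pos'];T=T@np.array(c['T_tool_cam'])
    else:
        T=np.eye(4);o=np.array(c['orientation'],float)
        T[:3,:3]=o if o.shape==(3,3) else R.from_rotvec(o).as_matrix();T[:3,3]=c['position']
    c['T']=T;return c
def rays(c,uv):
    uv=np.atleast_2d(np.array(uv,float));K=np.array(c['intrinsics'])
    d=np.stack([(uv[:,0]-K[0,2])/K[0,0],(uv[:,1]-K[1,2])/K[1,1]],1);x=d.copy()
    for _ in range(15): x=d/(1+c['k1']*(x**2).sum(1,keepdims=True))
    return np.c_[x,np.ones(len(x))]
def atz(c,uv,z):
    r=rays(c,uv)@c['T'][:3,:3].T;o=c['T'][:3,3]
    return o+r*((z-o[2])/r[:,2:])
def cloud(c):
    v,u=np.mgrid[0:400,0:640];r=rays(c,np.c_[u.ravel(),v.ravel()])*c['z_map'].reshape(-1,1)
    return (r@c['T'][:3,:3].T+c['T'][:3,3]).reshape(400,640,3)
def proj(c,p):
    q=(np.atleast_2d(p)-c['T'][:3,3])@c['T'][:3,:3];x=q[:,:2]/q[:,2:];x=x*(1+c['k1']*(x**2).sum(1,keepdims=True))
    K=np.array(c['intrinsics']);return x*[K[0,0],K[1,1]]+[K[0,2],K[1,2]]
def down(yaw): # tool x down; tool y (jaw) along world angle yaw
    x=np.array([0,0,-1.]);y=np.array([np.cos(yaw),np.sin(yaw),0]);return R.from_matrix(np.c_[x,y,np.cross(x,y)]).as_rotvec()
E
python3 - <<'E'
from h import *
import pickle
for n in ['top','scene']:
    c=cam(n);cv2.imwrite(f'pics/{n}0.png',c['image']);pickle.dump(c,open(f'{n}0.pkl','wb'));print(n,c['T'].round(3).tolist(),c['intrinsics'],c['k1'])
print(manip.state())
E
```

```text
pics
top [[0.016, -0.988, 0.153, 0.322], [-1.0, -0.018, -0.016, -0.015], [0.019, -0.153, -0.988, 1.521], [0.0, 0.0, 0.0, 1.0]] [[475.1666449    0.         320.00766229]
 [  0.         475.1666449  210.41722619]
 [  0.           0.           1.        ]] 0.0467362551083778
scene [[0.358, 0.694, -0.624, 1.231], [0.934, -0.265, 0.241, -0.307], [0.002, -0.669, -0.743, 0.926], [0.0, 0.0, 0.0, 1.0]] [[431.76308367   0.         320.96535297]
 [  0.         431.76308367 203.21583352]
 [  0.           0.           1.        ]] -0.008947606996186635
{'clock': 0.1, 'joint_pos': array([ 1.16108292e+00,  2.64685277e-01,  1.60519058e+00, -1.93847901e-05,
        1.27367855e+00, -3.68901994e-02]), 'joint_velocities': array([ 7.28806613e-04, -2.22110498e-03, -1.39203450e-03, -6.79415016e-04,
        1.08690114e-03,  3.58123889e-05]), 'tau': array([ 1.69285882e-03, -5.03616500e+01, -3.58072293e+01,  7.32163223e-02,
        2.31225538e-02, -5.25248265e-05]), 'tool_pos': array([0.24562319, 0.62806604, 0.23753277]), 'tcp_rot': array([ 0.29100698,  1.5513496 , -0.29403293]), 'contact_force': array([-0.22926816,  0.00939594, -0.5933386 ]), 'moment': array([-0.02427915, -0.02165627,  0.02074114]), 'gripper_width': 0.08837189239014914}
```

View pics/top0.png

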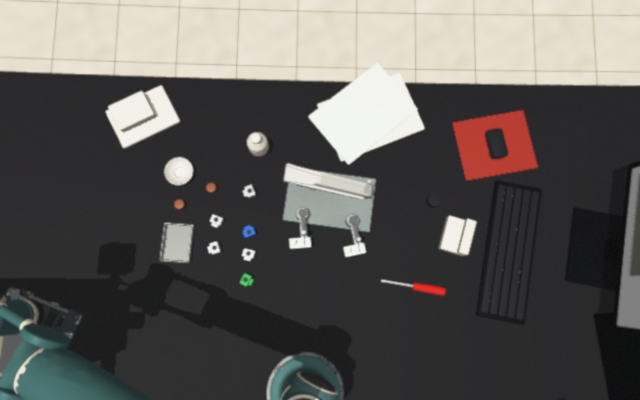

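View pics/scene0.png

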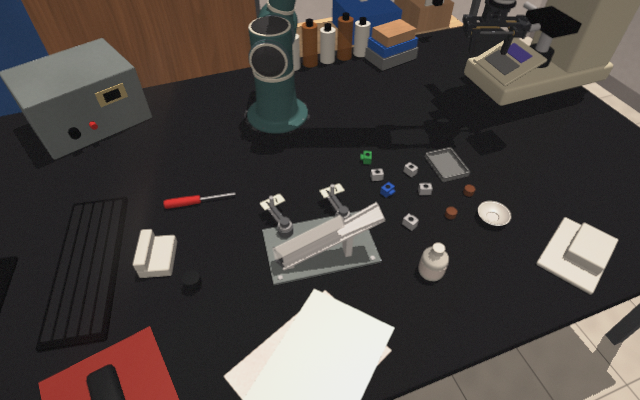

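Run:
```python
from h import *
import pickle
c=pickle.load(open('top0.pkl','rb'))
for n,uv,z in [('blocks',[(249,190),(216,220),(213,247),(248,254),(249,231),(246,280)],.026),('mounts',[(211,187),(179,204)],.02),('tray',[(177,242)],.01),('plate',[(284,219),(371,231),(376,180),(287,168)],.01),('axes',[(304,213),(353,219)],.06),('byst bottle dish loupe foam driver',[(258,144),(179,171),(433,200),(458,236),(412,286)],.03)]:
    print(n,atz(c,uv,z)[:,:2].round(3).tolist())
w=cams.capture('wrist');print(np.array(w['T_tool_cam']).round(3).tolist(),w['intrinsics'][0,0],w['k1'])
im=c['image'][150:300,160:400];cv2.imwrite('pics/c1.png',cv2.resize(im,(800,500),interpolation=cv2.INTER_CUBIC))
# go above the feeder
P=atz(c,[(335,205)],.05)[0]
print(P)
manip.move_pose([P[0]-.05,P[1],.42],down(np.pi/2))
c=cam('wrist');cv2.imwrite('pics/w1.png',c['image']);pickle.dump(c,open('w1.pkl','wb'));s=manip.state();print(s['clock'],s['joint_pos'].round(2))
```

```text
blocks [[0.616, 0.188], [0.517, 0.288], [0.432, 0.293], [0.412, 0.183], [0.484, 0.183], [0.331, 0.186]]
mounts [[0.624, 0.31], [0.567, 0.408]]
tray [[0.447, 0.41]]
plate [[0.526, 0.075], [0.493, -0.204], [0.66, -0.221], [0.694, 0.07]]
axes [[0.54, 0.011], [0.524, -0.142]]
byst bottle dish loupe foam driver [[0.767, 0.164], [0.672, 0.412], [0.594, -0.4], [0.48, -0.476], [0.321, -0.329]]
[[-0.001, -0.275, 0.961, -0.146], [1.0, -0.001, 0.001, 0.0], [0.001, 0.961, 0.275, -0.07], [0.0, 0.0, 0.0, 1.0]] 360.8047728320303 -0.0203035176772623
[ 0.56828955 -0.08604487  0.05      ]
2.9667 [-0.21 -0.08  1.65  0.    1.57 -1.78]
```

View pics/c1.png

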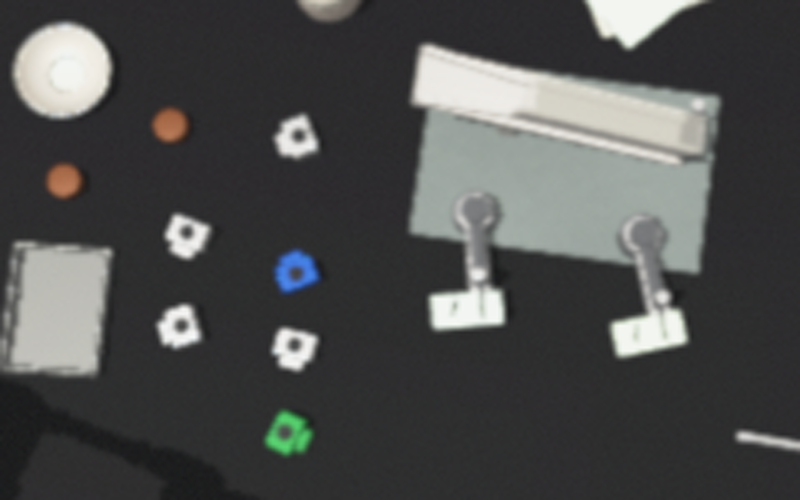

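View pics/w1.png

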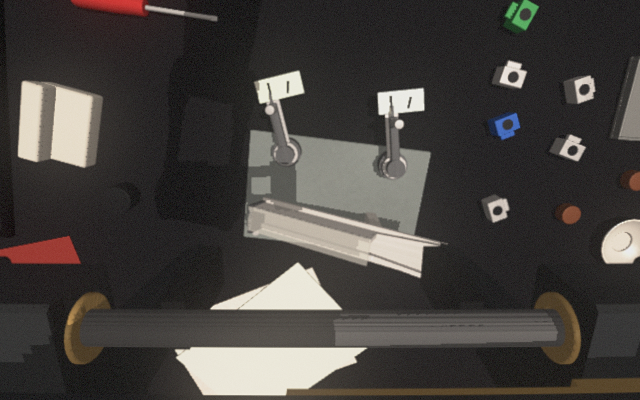

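Run:
```python
from h import *
import pickle
c=pickle.load(open('w1.pkl','rb'));P=cloud(c)
print('depth check table',P[50,350].round(4),P[300,200].round(3))
# plate edges
print('plate corners',atz(c,[(249,130),(431,152)],.01)[:,:2].round(4).tolist())
for n,u,v in [('A',398,124),('B',269,109)]:
    sub=P[v-20:v+20,u-20:u+20];m=(sub[...,2]>.083)&(sub[...,2]<.097)
    print('peg',n,m.sum(),np.median(sub[m],0).round(4) if m.any() else None)
# near edge of the plate from cloud z .01 mask
hsv=cv2.cvtColor(c['image'],cv2.COLOR_BGR2HSV)
# go close to A
manip.move_pose([.47,.005,.30],down(np.pi/2-.118))
c=cam('wrist');cv2.imwrite('pics/w2.png',c['image']);pickle.dump(c,open('w2.pkl','wb'))
```

```text
depth check table [ 0.3799 -0.0439 -0.001 ] [ 0.521 -0.131  0.447]
plate corners [[0.4944, -0.1957], [0.5278, 0.0836]]
peg A 68 [0.4801 0.0133 0.0903]
peg B 69 [ 0.4626 -0.1516  0.0905]
```

View pics/w2.png

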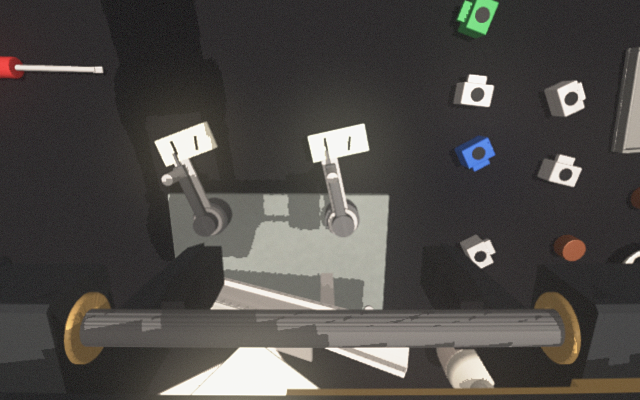

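Run:
```python
from h import *
import pickle
c=pickle.load(open('w2.pkl','rb'));P=cloud(c)
for n,u,v in [('A',333,180),('B',168,180)]:
    sub=P[v-30:v+30,u-30:u+30];m=(sub[...,2]>.084)&(sub[...,2]<.097)
    q=sub[m];print('peg',n,m.sum(),np.median(q,0).round(4),np.ptp(q,axis=0).round(4),q.mean(0).round(4))
for n,u,v in [('A',343,222),('B',210,222)]:
    q=P[v-3:v+4,u-3:u+4].reshape(-1,3);print('hub',n,np.median(q,0).round(4))
print('ticks A',atz(c,[(325,145),(350,139)],.041).round(4).tolist(),'B',atz(c,[(173,149),(196,143)],.041).round(4).tolist())
co=atz(c,[(168,195),(388,195)],.01);print(co.round(4).tolist())
d=co[1]-co[0];yaw=-np.arctan2(d[0],d[1]);print(yaw,np.linalg.norm(d))
cv2.imwrite('pics/w2c.png',cv2.resize(c['image'][110:260,140:400],(780,450),interpolation=cv2.INTER_CUBIC))
```

```text
peg A 120 [0.4788 0.0139 0.0899] [0.0117 0.0116 0.0074] [0.4789 0.0138 0.0896]
peg B 129 [ 0.4611 -0.1515  0.0895] [0.0112 0.0124 0.0071] [ 0.4612 -0.1517  0.0891]
hub A [0.5393 0.0212 0.0581]
hub B [ 0.5218 -0.13    0.0576]
ticks A [[0.4522, 0.0108, 0.041], [0.4489, 0.0392, 0.041]] B [[0.4364, -0.1599, 0.041], [0.4329, -0.1326, 0.041]]
[[0.495, -0.1927, 0.01], [0.5275, 0.082, 0.01]]
-0.1177031379169862 0.2765639845688402
```

View pics/w2c.png

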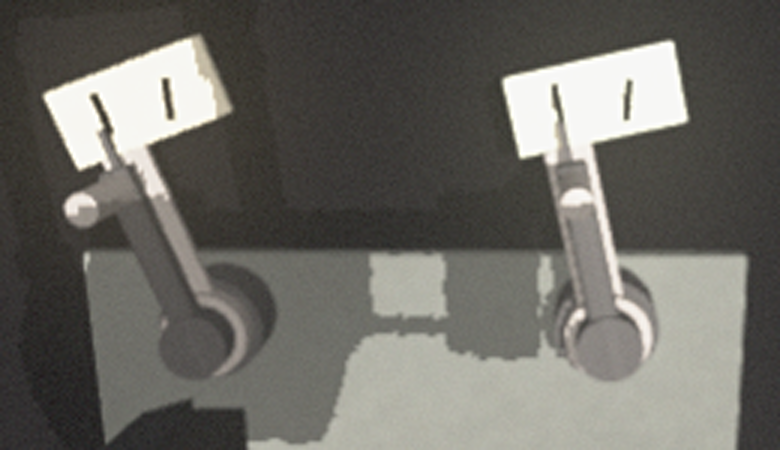

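Run:
```python
from h import *
import pickle
c=pickle.load(open('w2.pkl','rb'))
A,B=atz(c,[(342.7,225),(206.7,225)],.058)
print(A.round(4),B.round(4),np.linalg.norm(A-B),-np.arctan2((A-B)[0],(A-B)[1]))
pA=np.array([.4788,.0139]);pB=np.array([.4611,-.1516])
m1,m2=atz(c,[(325,145),(350,139)],.041)[:,:2]
for ax,p in [(A,pA),(B,pB)]: print(np.linalg.norm(ax[:2]-p),np.arctan2(*(p-ax[:2])[::-1]))
for m in (m1,m2): print(np.linalg.norm(m-A[:2]),np.arctan2(*(m-A[:2])[::-1]))
M=(A+B)/2;y=-.118;print('origin',M[:2]+.1*np.array([np.cos(y),np.sin(y)]))
```

```text
[0.543  0.0205 0.058 ] [ 0.5248 -0.1342  0.058 ] 0.15576862432826977 -0.11733566473004249
0.06453736259251168 -3.038974126343049
0.0660011479643377 -2.8745946929262396
0.091270471495874 -3.0346609222733365
0.0959635744617775 2.9450862043604844
origin [ 0.63318481 -0.06861031]
```

```bash
cat >> h.py <<'E'
def prove(axis,peg):
    axis=np.array(axis[:2]);peg=np.array(peg[:2]);d=peg-axis;th=np.arctan2(d[1],d[0])-.14
    j=np.array([np.sin(th),-np.cos(th)]);jaw=np.arctan2(j[1],j[0])
    if jaw<0: jaw+=np.pi
    rv=down(jaw)
    manip.move_pose([*peg,.16],rv);manip.set_gripper(.030,20);manip.move_linear([*peg,.064],.08)
    manip.dwell(.3);s=manip.state();f0=s['contact_force'][:2]@j
    go=lambda a,r:manip.move_linear([*(peg+j*a),.064],r)
    def rd():
        manip.dwell(.15);F=[]
        for _ in range(4): F.append(manip.state()['contact_force'][:2]@j);manip.dwell(.02)
        return (manip.state()['tool_pos'][:2]-peg)@j,-(np.mean(F)-f0)
    D=[];a=.004;target=9.65
    while a<.034:
        go(a,.03);x,f=rd();D.append((x,f));print(f'{a:.4f} x={x*1e3:.1f} F={f:.2f}')
        if f>target-.35: break
        a+=.003 if f<6.5 else max(.0004,min(.003,(target-f)/521.))
    D=np.array(D);k=D[:,1]>1.5;pf=np.polyfit(D[k,0],D[k,1],1);print('slope N/m',pf[0],'contact at',-pf[1]/pf[0]*1e3,'travel',(x+pf[1]/pf[0])*1e3,'est rad',2*np.arcsin((x+pf[1]/pf[0])/2/.065))
    return a,j,go,rd
E
python3 - <<'E'
from h import *
import pickle
a,j,go,rd=prove([.543,.0205],[.4788,.0139])
c=cam('top');cv2.imwrite('pics/tA.png',cv2.resize(c['image'][200:270,260:400],(800,400),interpolation=cv2.INTER_CUBIC))
c=cam('wrist');cv2.imwrite('pics/wA.png',c['image'])
print(manip.state()['clock'],j)
E
```

```text
0.0040 x=4.0 F=-0.20
0.0070 x=7.0 F=-0.01
0.0100 x=10.0 F=0.09
0.0130 x=12.9 F=2.03
0.0160 x=15.9 F=3.23
0.0190 x=18.6 F=4.98
0.0220 x=21.4 F=6.20
0.0250 x=24.1 F=7.34
0.0280 x=26.7 F=8.34
0.0305 x=29.0 F=9.79
slope N/m 475.34794904474643 contact at 8.623085810048767 travel 20.372243236836027 est rad 0.3147163325642198
11.7167 [0.03754732 0.99929485]
```

View pics/wA.png

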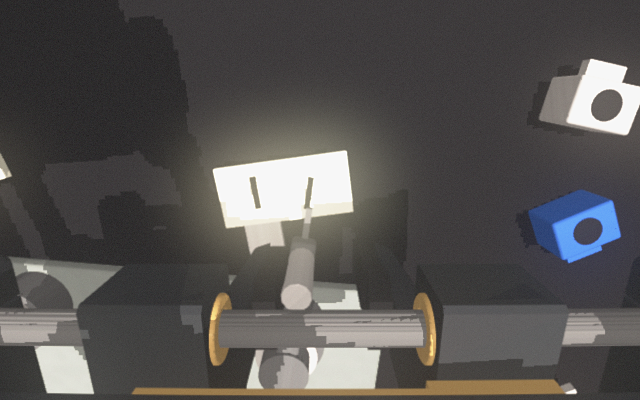

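The pointer tip (304,211) stands at the check tick (307,205). I'll hold it there, then release it.

```bash
cat > r.py <<'E'
from h import *
peg=np.array([.4788,.0139]);j=np.array([0.03754732,0.99929485])
manip.dwell(2.5)
for a in (.025,.015,.005,0): manip.move_linear([*(peg+j*a),.064],.04)
p=manip.state()['tool_pos'];manip.move_linear([p[0],p[1],.20],.12)
manip.set_gripper(.06)
E
cat >> h.py <<'E'
def find(c,zlo=.022,zhi=.031):
    """steel blocks in a wrist view: list of (xy, yaw of block +x, conf)"""
    P=cloud(c);im=c['image'].astype(int);sat=im.max(2)-im.min(2);ok=(c['z_map']>0)
    g=(P[...,0]>.25)&(P[...,0]<.80)&(P[...,1]>.10)&(P[...,1]<.52)
    m=(ok&g&(P[...,2]>zlo)&(P[...,2]<zhi)).astype(np.uint8)
    n,L,S,_=cv2.connectedComponentsWithStats(m);out=[]
    for i in range(1,n):
        q=P[L==i][:,:2]
        r=cv2.minAreaRect((q*1e3).astype(np.float32));w,h=sorted(r[1])
        if not(17<w<33 and 26<h<43): continue
        pix=im[L==i];v=np.median(pix,0)
        if v.max()-v.min()>50: continue
        ctr=np.array(r[0])/1e3;box=cv2.boxPoints(r)/1e3;e=box[1]-box[0];e2=box[2]-box[1];sh=e if np.linalg.norm(e)<np.linalg.norm(e2) else e2
        u=sh/np.linalg.norm(sh);t=np.array([-u[1],u[0]]);D=P[...,:2]-ctr;X=D@u;Y=D@t
        e_=ok&(P[...,2]>.012)&(P[...,2]<.0195)&(abs(Y)<.008)
        a,b=(e_&(X>.014)&(X<.022)).sum(),(e_&(X<-.014)&(X>-.022)).sum()
        if b>a: u=-u
        out.append((ctr,np.arctan2(u[1],u[0]),(int(a),int(b)),(round(w,1),round(h,1)),tuple(v.astype(int))))
    return out
def mounts(c):
    P=cloud(c);im=c['image'].astype(int);m=((im[...,2]-im[...,0]>25)&(P[...,2]>.013)&(P[...,2]<.027)&(P[...,0]>.3)&(P[...,1]>.1)).astype(np.uint8)
    n,L,S,_=cv2.connectedComponentsWithStats(m);out=[]
    for i in range(1,n):
        if S[i,4]>80:(x,y),r=cv2.minEnclosingCircle((P[L==i][:,:2]*1e3).astype(np.float32));out.append((x/1e3,y/1e3,r))
    return out
E
cat >> r.py <<'E'
import pickle
c=cam('top');cv2.imwrite('pics/tA2.png',c['image'])
manip.move_pose([.44,.27,.40],down(np.pi/2))
c=cam('wrist');pickle.dump(c,open('w3.pkl','wb'));cv2.imwrite('pics/w3.png',c['image'])
for o in find(c):print(o)
print(mounts(c),manip.state()['clock'])
E
python3 r.py
```

```text
(array([0.41626642, 0.18711304]), np.float32(2.906339), (0, 54), (24.1, 32.9), (np.int64(247), np.int64(247), np.int64(247)))
(array([0.43270554, 0.29281241]), np.float32(1.9122909), (0, 52), (23.9, 34.0), (np.int64(247), np.int64(247), np.int64(247)))
(array([0.5209165 , 0.29222903]), np.float32(2.7943807), (0, 51), (24.4, 34.1), (np.int64(247), np.int64(247), np.int64(248)))
(array([0.61541467, 0.19114136]), np.float32(1.9715639), (0, 36), (22.5, 34.0), (np.int64(247), np.int64(247), np.int64(248)))
[(0.569791259765625, 0.4124104309082031, 15.626846313476562), (0.6254479370117187, 0.3147712707519531, 15.458452224731445)] 18.8167
```

View pics/w3.png

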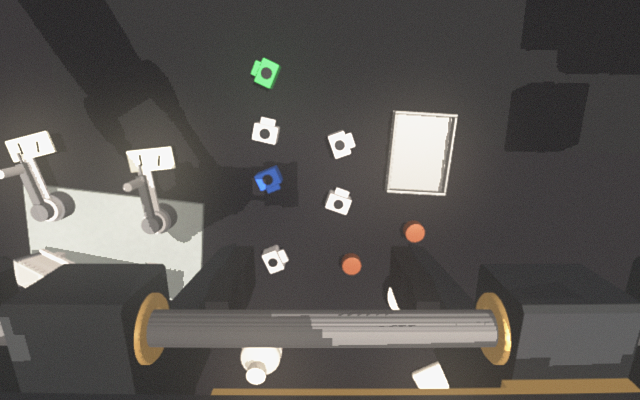

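Run:
```python
from h import *
import pickle
w=pickle.load(open('w3.pkl','rb'));t=atz(w,[(393,111),(457,114),(444,195),(387,192)],.018);print('tray',t[:,:2].round(3).tolist(),t.mean(0))
manip.move_pose([.50,.02,.40],down(np.pi/2-.118))
c=cam('wrist');pickle.dump(c,open('w4.pkl','wb'));P=cloud(c)
O=np.array([.6332,-.0686]);ya=-.118;Rm=np.array([[np.cos(ya),-np.sin(ya)],[np.sin(ya),np.cos(ya)]])
F=(P[...,:2]-O)@Rm  # feeder coords
for y in (60,70,80,90,100,110,120,130):
    row=[]
    for x in range(-36,40,4):
        k=(abs(F[...,0]*1e3-x)<2)&(abs(F[...,1]*1e3-y)<2)&(c['z_map']>0)
        row.append(int(np.median(P[k][:,2])*1e3) if k.any() else -1)
    print(y,row)
im=c['image'].copy()
for y in (40,60,85,120):
  for x in (-20,0,20):
    q=O+Rm@np.array([x,y])/1e3;z=.126+(y-85)/1e3*np.tan(np.radians(25));u=proj(c,[*q,z])[0];cv2.circle(im,(int(u[0]),int(u[1])),1,(0,0,255),-1)
cv2.imwrite('pics/w4.png',cv2.resize(im[130:330,200:460],(780,600)))
```

```text
tray [[0.387, 0.37], [0.391, 0.462], [0.51, 0.454], [0.505, 0.367]] [0.44823586 0.41298686 0.018     ]
60 [9, 9, 10, 105, 108, 53, 116, 107, 107, 107, 106, 107, 107, 113, 116, 107, 107, -1, -1]
70 [9, 9, 10, 108, 113, 65, 10, 10, 110, 111, 60, 111, 110, 115, 121, 121, -1, -1, -1]
80 [9, 9, 9, 112, 119, 124, 10, 11, 115, 114, 115, 115, 115, 117, 125, 125, -1, -1, -1]
90 [10, 9, 9, 118, 126, 130, 10, 120, 120, 120, 120, 120, 119, 122, 130, 132, -1, -1, -1]
100 [9, 9, 9, 123, 129, 10, 10, 124, 124, 124, 125, 125, 124, 126, 133, 134, -1, -1, -1]
110 [10, 9, 10, 129, 139, 10, 12, 129, 69, 129, 129, 129, 130, 69, 134, 139, 137, -1, -1]
120 [9, 10, 10, 135, 144, 10, 133, 134, 134, 134, 134, 134, 134, 72, 136, 144, -1, -1, -1]
130 [9, 9, 9, 140, 148, 10, 75, 138, 138, 138, 139, 139, 139, 139, 141, 148, 79, -1, -1]
```

View pics/w4.png

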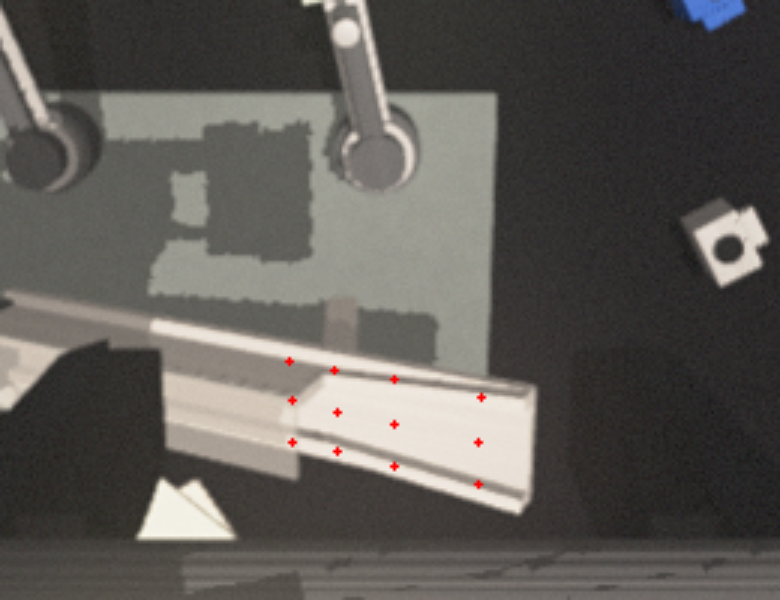

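Run:
```python
from h import *
import pickle
c=pickle.load(open('w4.pkl','rb'));P=cloud(c)
O=np.array([.6332,-.0686]);ya=-.118;Rm=np.array([[np.cos(ya),-np.sin(ya)],[np.sin(ya),np.cos(ya)]])
F=(P[...,:2]-O)@Rm*1e3;h=P[...,2]*1e3-(126+(F[...,1]-103)*np.tan(np.radians(25)))
for y in range(66,142,6):
    k=(abs(F[...,1]-y)<3)&(h>5.5)&(h<14)&(abs(F[...,0])<40)
    x=np.sort(F[k][:,0]);a=x[x<0];b=x[x>0]
    kf=(abs(F[...,1]-y)<3)&(abs(h)<2)&(abs(F[...,0])<40);f=F[kf][:,0]
    print(y,len(a),len(b),a[[0,-1]].round(1) if len(a) else '',b[[0,-1]].round(1) if len(b) else '',f.min().round(1) if len(f) else '',f.max().round(1) if len(f) else '')
k=(abs(h)<2)&(abs(F[...,0])<10)&(F[...,1]>62)&(F[...,1]<135);print('floor fit',np.polyfit(F[k][:,1],P[k][:,2]*1e3,1),F[(abs(h)<3)&(abs(F[...,0])<15)][:,1].max())
```

```text
66 23 25 [-19.9 -12.9] [14.4 21. ] -25.7 16.0
72 28 29 [-19.9 -13.6] [15.1 22.1] -25.3 16.1
78 29 31 [-20.6 -14.3] [15.8 23.2] -25.2 16.4
84 30 27 [-21.3 -14.4] [16.  23.2] -25.6 16.7
90 24 28 [-21.7 -15.1] [16.7 22.6] -25.2 17.2
96 29 30 [-21.8 -15.5] [17.  24.1] -25.5 17.6
102 28 31 [-22.4 -15.8] [17.5 25.2] -25.4 18.9
108 30 30 [-22.8 -16.3] [18.7 25.2] -25.2 19.5
114 33 32 [-23.5 -16.8] [18.8 26.1] -25.0 19.7
120 34 30 [-24.1 -16.8] [19.5 25.7] -25.2 20.3
126 32 32 [-24.2 -17. ] [19.7 26.8] -25.2 20.7
132 31 33 [-24.9 -18.8] [19.8 26.7] -25.0 20.9
138 11 7 [-24.7 -19.6] [20.6 26.5] -25.2 26.2
floor fit [ 0.46743481 78.88782664] 140.85425295803674
```

```bash
cat >> h.py <<'E'
MOUTH=np.array([.6462,.0326,.126]);CY=-.118
O=np.array([.6332,-.0686]);Rm=np.array([[np.cos(CY),-np.sin(CY)],[np.sin(CY),np.cos(CY)]])
wrap=lambda a:(a+np.pi)%(2*np.pi)-np.pi
def look(save=None):
    manip.move_pose([.44,.27,.40],down(np.pi/2));c=cam('wrist')
    if save: cv2.imwrite(save,c['image'])
    return c
def load(b):
    xy,yaw=b[0],float(b[1]);j1=np.arctan2(xy[1],xy[0]);best=min((1,-1),key=lambda s:abs(wrap(j1-(yaw+s*np.pi/2))))
    jp=wrap(yaw+best*np.pi/2);jl=wrap(CY+best*np.pi/2);print('pick',xy.round(4),yaw,'j6~',wrap(j1-jp))
    manip.set_gripper(.052,35);manip.move_pose([*xy,.12],down(jp));manip.move_linear([*xy,.005],.12)
    manip.set_gripper(.0,35);w=manip.state()['gripper_width'];print('width',w)
    if not .030<w<.038: return False
    manip.move_linear([*xy,.26],.25)
    manip.move_pose([*MOUTH[:2],.26],down(jl));print('w above',manip.state()['gripper_width'])
    manip.move_linear([*MOUTH[:2],MOUTH[2]+.024],.12)
    print('tcp',manip.state()['tool_pos'].round(4));manip.dwell(.15)
    manip.set_gripper(.047);manip.dwell(.4);manip.move_linear([*MOUTH[:2],.27],.25);return True
def check(save=None):
    manip.move_pose([.50,.02,.40],down(np.pi/2+CY));c=cam('wrist');P=cloud(c)
    F=(P[...,:2]-O)@Rm*1e3;h=P[...,2]*1e3-(78.9+.4674*F[...,1])
    k=(abs(F[...,0]-1)<10)&(F[...,1]>66)&(F[...,1]<138)&(h>8)&(h<60);print('mouth pts',k.sum(),'clock',manip.state()['clock'])
    if save: cv2.imwrite(save,cv2.resize(c['image'][130:330,160:420],(780,600)))
    return k.sum()
E
python3 - <<'E'
from h import *
b=find(look())
for o in b: print(o[0].round(4),o[1])
o=min(b,key=lambda o:np.hypot(o[0][0]-.432,o[0][1]-.293))
print(load(o));check('pics/k1.png')
E
```

```text
[0.4164 0.1871] 2.9083316
[0.4329 0.2927] 1.9106722
[0.5209 0.2919] 2.7963333
[0.6155 0.1909] 1.9520321
pick [0.4329 0.2927] 1.9106721878051758 j6~ 0.25468117280394864
width 0.033643599726790555
w above 0.03379888729334995
tcp [0.647  0.0327 0.1511]
True
mouth pts 0 clock 31.825
```

View pics/k1.png

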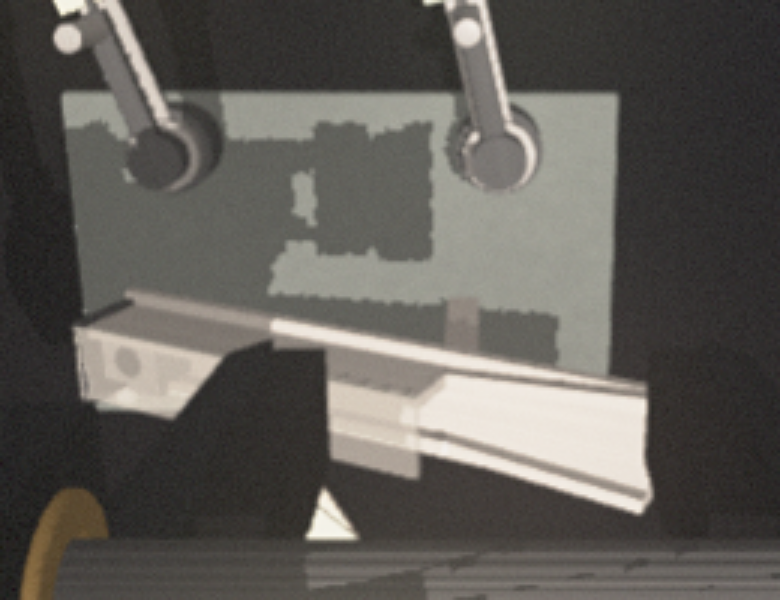

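Block 1 slid all the way down: its hole is visible through the cover at the low end, around (127,360). I'll load the rest, looking for the blocks again before each pick.

Run:
```python
from h import *
for i in range(3):
    b=find(look(f'pics/l{i}.png'))
    print(len(b),[(o[0].round(3).tolist(),round(float(o[1]),2),o[2]) for o in b])
    if not b: break
    if not load(b[0]): break
    if check(f'pics/k{i+2}.png')>5: break
```

```text
3 [([0.416, 0.187], 2.91, (0, 54)), ([0.521, 0.292], 2.78, (0, 53)), ([0.615, 0.191], 1.96, (0, 42))]
pick [0.4163 0.187 ] 2.9095449447631836 j6~ -0.9165111730815019
width 0.0338790017689827
w above 0.03368697426291676
tcp [0.647  0.0326 0.1511]
mouth pts 0 clock 44.625
2 [([0.494, 0.29], 2.68, (0, 53)), ([0.615, 0.191], 1.93, (0, 40))]
pick [0.4943 0.2896] 2.6764442920684814 j6~ -0.5756408917487814
width 0.03355315930084922
w above 0.03406074683464783
tcp [0.6471 0.0326 0.1511]
mouth pts 0 clock 57.125
1 [([0.615, 0.191], 1.98, (0, 44))]
pick [0.6153 0.1909] 1.9786957502365112 j6~ -0.10701361677228993
width 0.03382402207277434
w above 0.033751387630776036
tcp [0.647  0.0326 0.1511]
mouth pts 0 clock 69.425
```

Run:
```python
from h import *
c=look();ms=mounts(c);print(ms,len(find(c)))
t=np.array([.448,.412]);ux=np.array([np.cos(-.04),np.sin(-.04)])
for (x,y,r),jaw,off in [(min(ms,key=lambda m:m[1]),-.45,.027),(max(ms,key=lambda m:m[1]),np.pi/2,-.027)]:
    manip.set_gripper(.048,25);manip.move_pose([x,y,.12],down(jaw));manip.move_linear([x,y,.008],.12)
    manip.set_gripper(.0,25);print('w',manip.state()['gripper_width'])
    manip.move_linear([x,y,.16],.25);p=t+ux*off
    manip.move_pose([*p,.12],down(np.pi/2-.04));print('w',manip.state()['gripper_width'])
    manip.move_linear([*p,.016],.10);manip.set_gripper(.037);manip.dwell(.2);manip.move_linear([*p,.15],.2)
c=look('pics/l5.png');print(mounts(c),manip.state()['clock'])
k=cv2.imread('pics/k4.png');cv2.imwrite('pics/m5.png',np.hstack([cv2.resize(k,(390,300)),cv2.resize(c['image'],(400,250))[:, :].copy() if 0 else cv2.copyMakeBorder(cv2.resize(c['image'],(400,250)),0,50,0,0,0)]))
```

```text
[(0.56967333984375, 0.41221380615234376, 15.557295799255371), (0.6254097290039062, 0.3149178466796875, 15.348228454589844)] 0
w 0.029613315581196623
w 0.02974646857741893
w 0.02961433880145947
w 0.029697439638593483
[(0.42244873046875, 0.41342227172851564, 15.390838623046875), (0.476577392578125, 0.4109776611328125, 15.39753532409668)] 86.1833
```

View pics/m5.png

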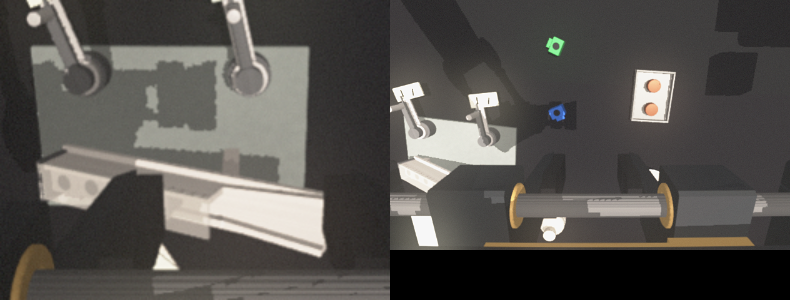

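Run:
```python
from h import *
peg=np.array([.4611,-.1516])
manip.move_pose([*peg,.25],down(np.pi/2+.1))
a,j,go,rd=prove([.5248,-.1342],peg)
c=cam('wrist');cv2.imwrite('pics/wB.png',c['image'][130:330,100:500])
print(a,j.tolist(),manip.state()['clock'])
s=cam('scene')['image'];cv2.imwrite('pics/sB.png',cv2.resize(s[170:290,200:420],(770,420),interpolation=cv2.INTER_CUBIC))
```

```text
0.0040 x=4.0 F=0.00
0.0070 x=7.0 F=1.03
0.0100 x=9.9 F=1.96
0.0130 x=12.9 F=3.59
0.0160 x=15.8 F=5.24
0.0190 x=18.5 F=6.45
0.0220 x=21.2 F=7.38
0.0250 x=23.9 F=8.49
0.0272 x=25.8 F=9.42
slope N/m 457.7893905247945 contact at 5.002585479979861 travel 20.811938788414647 est rad 0.32156737812264546
0.027222162929178007 [-0.12631219342828917, 0.9919905391642273] 94.525
```

View pics/wB.png

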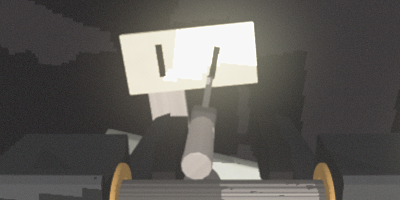

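View pics/sB.png

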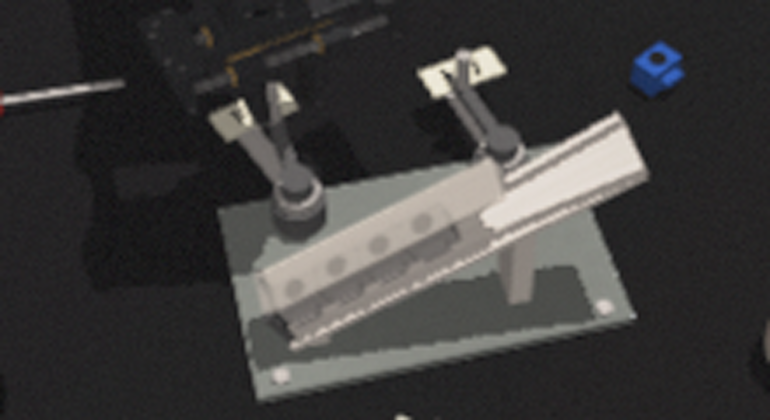

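The pointer lines up with the second tick at about (213,75), and four blocks are queued under the cover. Hold, then release.

Run:
```python
from h import *
peg=np.array([.4611,-.1516]);j=np.array([-0.12631219,0.99199054])
manip.dwell(2.5)
for a in (.02,.01,0): manip.move_linear([*(peg+j*a),.064],.04)
p=manip.state()['tool_pos'];manip.move_linear([p[0],p[1],.22],.12)
manip.move_pose([.45,-.07,.36],down(np.pi/2+CY))
c=cam('wrist');P=cloud(c)
for n,g in [('A',(.4788,.0139)),('B',(.4611,-.1516))]:
    m=(abs(P[...,0]-g[0])<.03)&(abs(P[...,1]-g[1])<.03)&(P[...,2]>.084)&(P[...,2]<.097);print(n,P[m].mean(0).round(4))
cv2.imwrite('pics/end.png',cv2.resize(c['image'][60:300,120:440],(800,600),interpolation=cv2.INTER_CUBIC))
print(manip.state()['clock'],manip.state()['contact_force'])
```

```text
A [0.479  0.0134 0.0896]
B [ 0.4613 -0.1522  0.0893]
100.4 [ 0.09457992  0.04097094 -0.84976015]
```

View pics/end.png

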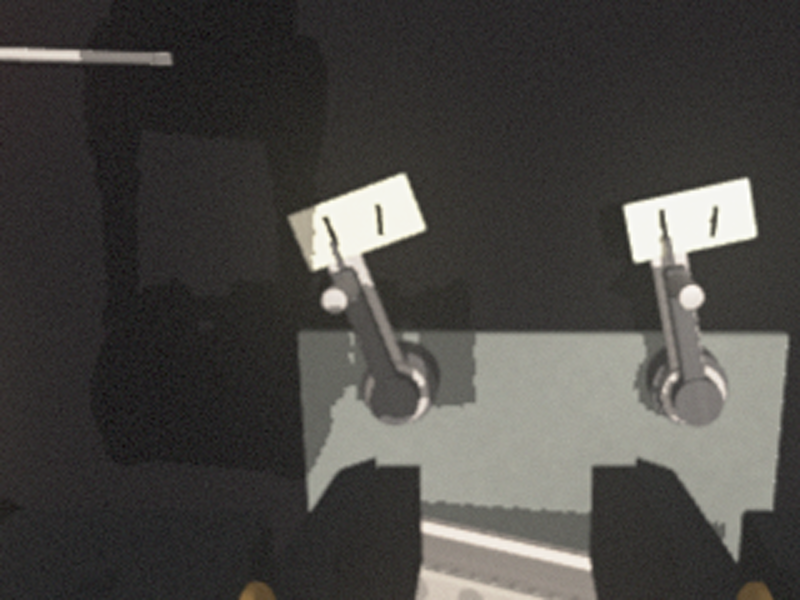

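Both pegs are back at their rest positions to within 0.7 mm, with the pointers on the first ticks. I'm handing in.

```bash
python3 -c "
from h import *
order.close_job();print(manip.state()['clock'])"
```

```text
the job is handed in; nothing more can be done
the job is handed in; nothing more can be done
```

The job is done and handed in at about 100 s of the 210 s allowed; no verdict was reported.

- **Upper clamp screw:** I pushed the handle clockwise until the force read 9.8 N and the camera showed the pointer at the check mark. I held it there for more than 2 s and let it spring back.
- **Blocks:** there were four steel blocks on the bench. I loaded all of them with the ear on the side away from the screws. One was knocked about 3 cm aside during the run, and I found it again before picking it up. The scene camera shows all four queued under the cover, and the mouth is clear. I left the blue and green look-alikes alone.
- **Mounts:** both round mounts are in the grey tray.
- **Lower clamp screw:** I proved it the same way, at 9.4 N with the pointer in line with the check mark and held for more than 2 s.

**Last checks:** both pegs are within 0.7 mm of where they started, and both pointers are back on the first tick. Neither scale plate shows any sign of turning, so the screws held.

**Disagreement between checks:** the travel estimates came out higher (0.31 and 0.32 rad) than the force readings (about 0.29 and 0.28 rad). I trusted the force and the pointer. All of these are well below the 0.5 rad at which a screw gives way.

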